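# Clamp the headlamp in the rack-feed vise

### The job

Set the yellow headlamp, lens up and centred, down on the rails of the small vise between its two rubber-faced jaws and let go of it. Then close the vise by its T-bar knob only, without shoving the carriage: turn it clockwise, following it as it travels away along the bed with the carriage, until the lamp is clamped snugly between the jaws (about 10 newtons; its thin housing cracks above 18), and let go. Leave the charging cube, the cup and the remote where they are.

Things in the scene. Friction and masses are not known exactly. Their poses are not given: they have to be found in the camera images.
- headlamp: yellow plastic headlamp unit, no strap, a block 40 (own x) x 54 (own y) x 30 mm lying on its flat back; round black lens ring (33 mm across) on top, up to 36 mm. 70 to 130 g. Origin: centre of its underside, z up. The jaws clamp its flat sides 40 mm apart along its own x, either way round. Grip it across the 54 mm (own y), so that the fingers stay outside the jaws.
- vise: small aluminium and steel vise screwed down, base 220 (x) x 86 (y) x 12 mm, turned up to 0.35 rad. Origin: centre of the base's underside, z up; x runs along the bed from the moving carriage (at -x) to the rear jaw (at +x). The rear jaw: 42 mm wide, top at z = 40 mm, bolted through slots so that its rubber face stands anywhere from x = 65 to 73 mm (not measured; it stays put).
- bed (a point): middle of the two steel rails' top, 36 mm along +x from the vise's origin and 20 mm above the table; axes as the vise's. The lamp rests on these rails, which run along x and are together 40 mm wide. From where it starts the moving jaw has 12 to 28 mm to go until the lamp is pinched between both jaws; it slides a loose lamp along before it.
- saddle: the moving-jaw carriage's body, a dark steel saddle 44 mm wide on the rails, top at z = 36 mm; its jaw (top z = 40 mm) is at its +x end. Origin: on the knob's axis at table level, axes as the vise's. A pinion under the knob runs on a rack: turning clockwise seen from above moves carriage and knob along the vise's +x, 10.0 mm per rad. It holds its place and clamping force when let go.
- jaw_face (a point): centre of the moving jaw's rubber face, 55 mm ahead (+x) of the knob's axis, 30 mm above the table. The rubber is 40 mm wide, 19 mm high, 5 mm thick and gives about 1 mm for each 7 N.
- knob_grip (a point): on the axis of the black T-bar knob on the carriage, 60 mm above the table. The bar is 48 mm long (this point's x axis), 12 mm thick (its y axis), from z = 41 to 67 mm; grip it with the tool point at 60 to 64 mm so that the fingertips clear the carriage. Friction alone takes about 0.23 N m to turn; each newton of clamping adds 0.010 N m. Shoving it sideways without turning takes about 23 N.
- knob (a joint): angle of the T-bar knob in rad, growing clockwise seen from above (which closes the jaw); 0 is the carriage fully back, 5.0 the end of its range. It starts between 0 and 0.8.
- charger: white charging cube, 52 x 52 x 46 mm, 160 g; bystander. Origin: centre of its underside.
- cup: teal ceramic cup, 80 mm across, 85 mm tall; bystander. Origin: centre of its underside.
- remote: black remote control lying flat, 40 (own x) x 150 (own y) x 16 mm; bystander. Origin: centre of its underside.
Not all that is in view belongs to the job. What is meant by the vise is not pink or purple, and is the larger of those in its own colour.

How it is judged:
On the way, in this order (a step that is already met when the one before it is completed fails the run):
1. the headlamp rests on the rails between the open jaws, lens up, let go and not yet clamped (z of headlamp in the frame of vise between 0.0175 and 0.0225 m and x of headlamp in the frame of vise between 0.02 and 0.056 m and y of headlamp in the frame of vise between -0.014 and 0.014 m and angle between headlamp's own z axis and vertical below 0.12 rad and contact force between the fingers and headlamp below 0.05 N and contact force between saddle and headlamp below 3 N), for 0.2 s.
2. the knob has run the jaw up and the headlamp is clamped (contact force between saddle and headlamp above 6 N), for 0.2 s.
At the end, for the whole second after the job is handed in: The headlamp sits lens up on the vise's rails (within 3.5 mm of their height, within 14 mm of the bed's middle line, square to the jaws within 0.1 rad), at rest, held between the jaws with 6 to 18 N, and the robot has let go of everything (contact force between saddle and headlamp between 6 and 18 N and z of headlamp in the frame of vise between 0.0175 and 0.0235 m and y of headlamp in the frame of vise between -0.014 and 0.014 m and angle between the x axis of headlamp and the x axis of vise, either way round below 0.1 rad and angle between headlamp's own z axis and vertical below 0.12 rad and linear speed of headlamp below 0.02 m/s); the robot touches nothing.
It fails at once if the headlamp is squeezed by the moving jaw with more than 18 N (contact force between saddle and headlamp above 18 N).
It fails at once if the fingers shove the saddle itself, not the knob, with more than 15 N (contact force between the fingers and saddle above 15 N).
It fails at once if the charging cube is moved more than 20 mm (distance of charger from where it was at the start of the episode above 0.02 m).
It fails at once if the cup is moved more than 20 mm (distance of cup from where it was at the start of the episode above 0.02 m).
It fails at once if the remote is moved more than 20 mm (distance of remote from where it was at the start of the episode above 0.02 m).
It also fails if it takes over 72 s, if anything falls off the work surface, if the arm or the gripper's body presses on something with over 40 N, if the wrist force passes 120 N, or if a joint passes its speed limit or range.

### The arm

A 6-joint arm with a two-finger parallel gripper is mounted at the origin on the work surface. World frame = base frame: x ahead of the robot, y to its left, z up, the work surface at z = 0. Lengths are in m, angles in rad, forces in N, time in s.
With the tool pointing down it reaches from about 0.3 to 0.775 m from the base axis. Payload 14.6 kg.
Tool frame: the origin (TCP) lies between the finger pads, 19 mm behind the fingertips; this is the grasp point; z points along the fingers, y is the line along which they close (so a half turn about z gives the same grasp; the last joint's range is limited). The gripper opens to 94 mm and grips with 3 to 60 N. Pads are 16 mm wide; open, the fingers measure 119 mm over their backs; the gripper's body (75 mm by 177 mm) begins 78 mm behind the grasp point.
Start: joints at [1.156, 0.3, 1.521, -0, 1.321, -0.067], TCP at [0.187, 0.517, 0.224] pointing down, gripper open.
Joint ranges: [-3.03, 3.03], [-0.79, 2.21], [0.23, 2.52], [-1.04, 4.18], [0, 3.07], [-2.55, 2.55]. Speed limits (rad/s): [2.22, 2.22, 2.57, 3.14, 3.14, 3.14].

### API

Orientations are given as [roll, pitch, yaw] about the fixed x, y, z axes, in that order (R = Rz(yaw) Ry(pitch) Rx(roll)).
In Python, from station import ctrl, eyes gives the robot as it stands. The module is installed in compiled form; this text tells all that it offers.
- The arm moves only by the shell command python3 -m crank 'ROWS' [OPENING] [FORCE]. ROWS is a JSON list that holds a single list of rows (three levels of brackets), with 1 to 10 rows, each of 6 numbers: dx, dy, dz in shares of the most that a row can go, 1 being 50 mm, then a rotation vector rx, ry, rz in shares of pi rad (1.0 is pi rad); each row shifts and turns the commanded pose from where the row before left it, along the tool's axes as they then stand; what a row does not reach is not made up. A row lasts 1/10 s, in which the tool goes at most 0.05 m and 0.15 rad, less where a joint would pass 70% of its speed; a pose out of reach is approached as far as the arm can. OPENING is the finger opening in m, set as the command begins (- or left out keeps the last). The fingers move at their own pace and stop on an object; FORCE is the grip in N (left out, the last holds). Time passes only in rows, so rows that do not move let the fingers close. It prints the time, the measured TCP pose, the force, the opening and the grip force at its end. Shift and turn numbers lie between -1 and 1, and a call with a number outside is refused. Input that does not fit is refused with a message, and nothing moves.
- ctrl.get_obs(): the state, without advancing time (a new reading comes with each control period).
- eyes.camera(name): name is "scene" or "top"; returns a dict with "pixels" (384x512x3 uint8, blue, green, red), "fx", "fy", "cx", "cy" (pixels), "extrinsics" (4x4, takes a point from camera to world coordinates). Camera axes: x right, y up, looking along -z (the intrinsics and any distortion apply to the point x, -y, -z); pixel columns grow to the right and rows downward; lengths in m; the calibration is good to about 2 mm. A picture is of the moment at which its call begins. There is no depth.
- ctrl.hand_in(): hands the job in; it is judged then, once.
The state is a dict: "time_s": time; "qpos": joint angles; "joint_vel": joint speeds; "tau": joint torques, N m; "ee_pos": TCP position; "eef_rot": TCP orientation; "force": force on the tool from outside, world axes, zero at the start; "moment": the same for the moment, N m; "grip_width": finger opening in m; "grip_force": force on a finger pad.
Only numpy, scipy, OpenCV 4.12 (cv2) and the standard library are available. Lean on these libraries where they do the work, as an engineer would, in place of code of your own. Each camera call takes 0.05 s, during which the arm holds its last target. There are 200 camera calls.

## Working session

There is one attempt and no reset: what is moved stays moved. The work goes in short steps, Python scripts to look and compute and a shell command to move; the robot and the scene stay as the last step left them, time stands still between calls to the robot, and variables do not carry over. Pictures are saved under pics/ and viewed, at most 10 in all, crops included, and the job is handed in when it is done.

```bash
mkdir -p pics; python3 - <<'E'
from station import ctrl, eyes
import cv2, numpy as np
ims=[]
for n in("scene","top"):
    c=eyes.camera(n); cv2.imwrite(f"pics/{n}0.png",c["pixels"]); print(n,c["fx"],c["fy"],c["cx"],c["cy"],[k for k in c]); print(np.round(c["extrinsics"],4).tolist())
print(ctrl.get_obs())
E
```

```text
scene 481.06280073653886 481.06280073653886 250.5901723592893 191.90259019729768 ['pixels', 'fx', 'fy', 'cx', 'cy', 'extrinsics']
[[-0.8437, -0.3867, 0.3723, 1.0917], [0.5368, -0.6105, 0.5824, 0.8936], [0.0021, 0.6913, 0.7226, 1.1243], [0.0, 0.0, 0.0, 1.0]]
top 395.7232029399476 395.7232029399476 257.7868434163016 199.1507536221433 ['pixels', 'fx', 'fy', 'cx', 'cy', 'extrinsics']
[[0.0036, 0.9971, -0.0759, 0.453], [-0.9999, 0.0025, -0.015, 0.026], [-0.0148, 0.0759, 0.997, 1.2289], [0.0, 0.0, 0.0, 1.0]]
{'time_s': 0.1, 'qpos': array([ 1.15640829e+00,  3.00406532e-01,  1.52152868e+00,  1.26001538e-05,
        1.32066407e+00, -6.66022284e-02]), 'joint_vel': array([-0.00075021, -0.00192345, -0.00205334, -0.00017605,  0.00085549,
       -0.00011471]), 'tau': array([ 5.08359644e-04, -5.32641578e+01, -3.53280866e+01,  7.08890310e-02,
        2.34923355e-02, -1.11461284e-04]), 'ee_pos': array([0.18736511, 0.5168771 , 0.2237439 ]), 'eef_rot': array([-3.14058907e+00, -7.91716169e-05,  2.79380368e+00]), 'force': array([ 0.24526127, -0.38540209, -0.79073239]), 'moment': array([ 0.06029135, -0.0012606 , -0.0071161 ]), 'grip_force': 0.0, 'grip_width': 0.09372330891760575}
```

View pics/top0.png

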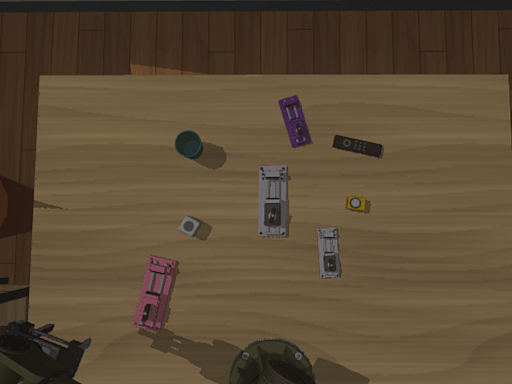

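View pics/scene0.png

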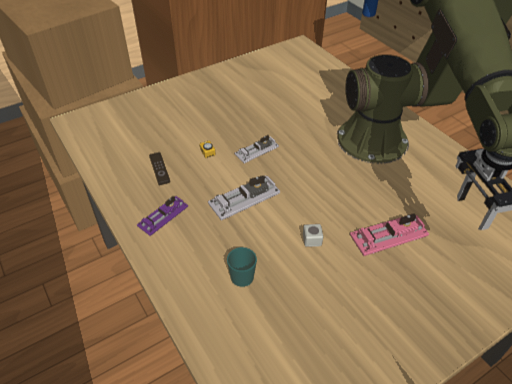

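The top view shows these candidates for the vise: large grey (273,201), small grey (328,252), pink (155,293) and purple (294,121). I choose the large grey one. For the lamp there is the yellow block with a round lens at (356,203), and the white charger with a round spot at (189,226) as its lookalike. I choose the yellow block. Next I'll take a close crop and measure.

```bash
cat > h.py <<'E'
from station import ctrl, eyes
import cv2, numpy as np
def ray(c,u,v):
    E=np.array(c["extrinsics"]); d=E[:3,:3]@np.array([(u-c["cx"])/c["fx"],-(v-c["cy"])/c["fy"],-1.]); return E[:3,3],d
def plane(c,u,v,z):
    o,d=ray(c,u,v); return o+d*(z-o[2])/d[2]
def proj(c,p):
    E=np.array(c["extrinsics"]); q=E[:3,:3].T@(np.array(p)-E[:3,3]); return np.array([c["cx"]+c["fx"]*q[0]/-q[2], c["cy"]-c["fy"]*q[1]/-q[2]])
def tri(c1,a,c2,b):
    (o1,d1),(o2,d2)=ray(c1,*a),ray(c2,*b); A=np.stack([d1,-d2],1); s=np.linalg.lstsq(A,o2-o1,rcond=None)[0]
    p,q=o1+d1*s[0],o2+d2*s[1]; return (p+q)/2,np.linalg.norm(p-q)
def blob(m,near=None):
    cs=[c for c in cv2.findContours(m,cv2.RETR_EXTERNAL,cv2.CHAIN_APPROX_NONE)[0]]
    return max(cs,key=cv2.contourArea)
def local():  # current tool-frame readout
    o=ctrl.get_obs(); return o
E
python3 - <<'E'
from h import *
t=eyes.camera("top"); s=eyes.camera("scene")
a=cv2.resize(t["pixels"][155:245,245:380],None,fx=4,fy=4,interpolation=cv2.INTER_CUBIC)
b=cv2.resize(s["pixels"][135:225,195:290],None,fx=4,fy=4,interpolation=cv2.INTER_CUBIC)[:, :260*1]
b=cv2.resize(s["pixels"][165:225,200:290],None,fx=4,fy=4,interpolation=cv2.INTER_CUBIC)
im=np.zeros((600,540,3),np.uint8); im[:360]=a; im[360:600,:360]=b; cv2.imwrite("pics/c1.png",im)
for n,c,(x0,y0,x1,y1) in(("top",t,(340,190,375,215)),("scene",s,(195,138,220,162))):
    h=cv2.cvtColor(c["pixels"],cv2.COLOR_BGR2HSV)[y0:y1,x0:x1]
    m=cv2.inRange(h,(20,170,90),(32,255,255)); ct=blob(m)+[x0,y0]; hull=cv2.convexHull(ct)
    print(n,"lamp",cv2.minAreaRect(ct),cv2.contourArea(hull), h[12,8])
    r=cv2.boxPoints(cv2.minAreaRect(ct)); 
    if n=="top":
        P=np.array([plane(c,*p,0.03) for p in r]); print(np.round(P,4),"ctr",P.mean(0),[np.linalg.norm(P[i]-P[i-1]) for i in range(4)])
h=cv2.cvtColor(t["pixels"],cv2.COLOR_BGR2HSV)
print(h[231,262],h[210,262],h[231,250],h[168,265])
m=np.zeros(h.shape[:2],np.uint8); m[158:245,250:296]=cv2.inRange(h[158:245,250:296],(0,0,0),(179,70,255))
ct=cv2.convexHull(blob(m)); r=cv2.minAreaRect(ct); print(r)
P=np.array([plane(t,*p,0.012) for p in cv2.boxPoints(r)]); print(np.round(P,4),P.mean(0),[np.linalg.norm(P[i]-P[i-1]) for i in range(4)])
E
```

```text
top lamp ((355.7076721191406, 202.83848571777344), (18.48117446899414, 12.651541709899902), 7.125016689300537) 219.5 [ 23 240 133]
[[ 0.5181 -0.2221  0.03  ]
 [ 0.5563 -0.2273  0.03  ]
 [ 0.5494 -0.2826  0.03  ]
 [ 0.5114 -0.2772  0.03  ]] ctr [ 0.53379653 -0.25228162  0.03      ] [np.float64(0.055533863075899456), np.float64(0.03846684142567623), np.float64(0.05566366732459375), np.float64(0.03842570017999007)]
scene lamp ((207.65000915527344, 148.45001220703125), (14.546475410461426, 12.332881927490234), 71.56504821777344) 127.5 [ 22 189 154]
[158   9 111] [162  11 114] [ 18 107 114] [158   9 110]
((272.0, 200.5), (71.0, 28.0), 90.0)
[[ 0.6519  0.044   0.012 ]
 [ 0.652  -0.0428  0.012 ]
 [ 0.4327 -0.0424  0.012 ]
 [ 0.4324  0.0432  0.012 ]] [5.42274355e-01 5.06255652e-04 1.20000000e-02] [np.float64(0.21951706651452715), np.float64(0.0868495991270641), np.float64(0.21928891448021653), np.float64(0.08567240380647885)]
```

View pics/c1.png

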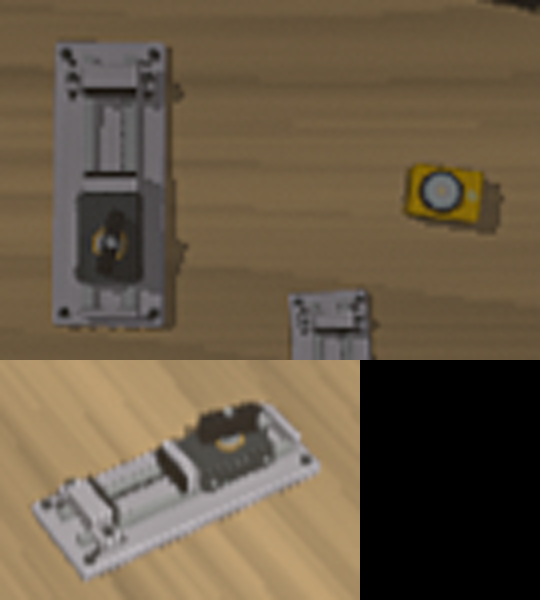

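The crop confirms the large grey vise: rear jaw face at crop row ~90, moving jaw face at row ~172, and the T-bar at (110,241), nearly along the bed. The yellow lamp is lens up at (441,190), turned about -0.12 rad. I measure the base as 219×86 mm and the lamp as 55×38 mm, which both match. I'll move now, rotating first, and compute the jaw positions alongside.

The manual's scale: shifts go in shares of 50 mm and turns go in shares of pi rad. Converting my numbers, -0.12 rad / 3.1416 = -0.0382.

```bash
cat >> h.py <<'E'
def to(p,yaw=None):
    o=ctrl.get_obs(); r,pt,ps=o["eef_rot"]
    from scipy.spatial.transform import Rotation as R
    M=R.from_euler("xyz",o["eef_rot"]); print("t",round(o["time_s"],2),"pos",np.round(o["ee_pos"],4),"rot",np.round(o["eef_rot"],4),"q",np.round(o["qpos"],2),"F",np.round(o["force"],1),"M",np.round(o["moment"],3),"w",round(o["grip_width"],4),"gf",round(o["grip_force"],1))
    print("tool delta",np.round(M.inv().apply(np.array(p)-o["ee_pos"]),4))
    if yaw is not None: print("rotvec",np.round((M.inv()*R.from_euler("xyz",[np.pi,0,yaw])).as_rotvec(),4))
E
python3 -m crank '[[[0,0,0,0,0,-0.0382],[0,0,0,0,0,-0.0341],[0,0,0,0,0,0]]]' 0.094
python3 - <<'E'
from h import *
to([.534,-.252,.15],3.021)
t=eyes.camera("top")
for n,u,v,z in(("rearface",110,90,.04),("movface",110,172,.04),("knob",110,241,.067),("barA",117,212,.067),("barB",104,270,.067),("saddleL",77,240,.036),("saddleR",142,240,.036),("lens",441,190,.036)):
    print(n,np.round(plane(t,245+u/4-.4,155+v/4-.4,z),4))
E
```

```text
time_s: 0.5
ee_pos: [0.1874, 0.517, 0.2241]
eef_rot: [-3.141, -0.0, 3.023]
force: [-0.6, -0.7, 0.2]
grip_width: 0.0938
grip_force: 0.0
t 0.5 pos [0.1874 0.517  0.2241] rot [-3.1413e+00 -1.0000e-04  3.0226e+00] q [ 1.16  0.3   1.52 -0.    1.32 -0.3 ] F [-0.6 -0.7  0.2] M [-0.017 -0.025  0.006] w 0.0938 gf 0.0
tool delta [-0.4354 -0.7224  0.0743]
rotvec [-0.0003 -0.0001  0.0016]
rearface [0.6105 0.0008 0.04  ]
movface [0.5482 0.0008 0.04  ]
knob [0.4953 0.0013 0.067 ]
barA [ 0.5166 -0.0038  0.067 ]
barB [0.474  0.0057 0.067 ]
saddleL [0.4971 0.0255 0.036 ]
saddleR [ 0.4973 -0.0234  0.036 ]
lens [ 0.5356 -0.2484  0.036 ]
```

In the tool's units: -0.042 m is -0.84, -0.025 m is -0.5.

```bash
python3 -m crank '[[[-0.5,-0.84,0,0,0,0],[-0.5,-0.84,0,0,0,0],[-0.5,-0.84,0,0,0,0],[-0.5,-0.84,0,0,0,0],[-0.5,-0.84,0,0,0,0],[-0.5,-0.84,0,0,0,0],[-0.5,-0.84,0,0,0,0],[-0.5,-0.84,0,0,0,0],[-0.5,-0.84,0,0,0,0],[-0.5,-0.84,0,0,0,0]]]'
python3 -c "
from h import *
to([.534,-.252,.12],3.021)"
```

```text
time_s: 1.55
ee_pos: [0.3854, 0.068, 0.2246]
eef_rot: [3.141, 0.001, 3.017]
force: [0.4, 0.6, 1.2]
grip_width: 0.0937
grip_force: 0.0
t 1.55 pos [0.3854 0.068  0.2246] rot [3.1413e+00 9.0000e-04 3.0171e+00] q [ 0.08 -0.06  1.93  0.    1.28 -1.37] F [0.4 0.6 1.2] M [ 0.092 -0.051 -0.04 ] w 0.0937 gf 0.0
tool delta [-0.1871 -0.2991  0.1047]
rotvec [ 0.0003  0.0009 -0.0039]
```

In the tool's units: -0.042 m is -0.84, -0.025 m is -0.5.

```bash
python3 -m crank '[[[-0.5,-0.84,0,0,0,0],[-0.5,-0.84,0,0,0,0],[-0.5,-0.84,0,0,0,0],[-0.5,-0.84,0,0,0,0],[-0.5,-0.84,0.2,0,0,0],[-0.5,-0.84,0.4,0,0,0],[0,0,0.6,0,0,0],[0,0,0,0,0,0],[0,0,0,0,0,0]]]'
python3 - <<'E'
from h import *
to([.534,-.252,.022],3.021)
s=eyes.camera("scene");t=eyes.camera("top")
# lens / lamp top corner check in scene
h=cv2.cvtColor(s["pixels"],cv2.COLOR_BGR2HSV)
im=cv2.resize(s["pixels"][110:190,160:260],None,fx=5,fy=5,interpolation=cv2.INTER_CUBIC)
for p in((.534,-.252,.036),(.534,-.252,0.0)):
    u,v=proj(s,p); cv2.circle(im,(int((u-160)*5),int((v-110)*5)),3,(255,0,255),-1)
cv2.imwrite("pics/c2.png",im)
E
```

```text
time_s: 2.45
ee_pos: [0.5024, -0.1955, 0.1659]
eef_rot: [3.141, -0.001, 3.019]
force: [-0.6, 0.5, 1.5]
grip_width: 0.0938
grip_force: 0.0
t 2.45 pos [ 0.5024 -0.1955  0.1659] rot [ 3.1413e+00 -6.0000e-04  3.0193e+00] q [-0.44  0.33  1.62  0.    1.19 -1.89] F [-0.6  0.5  1.5] M [-0.066  0.018  0.013] w 0.0938 gf 0.0
tool delta [-0.0383 -0.0523  0.1438]
rotvec [ 0.0003 -0.0006 -0.0017]
```

View pics/c2.png

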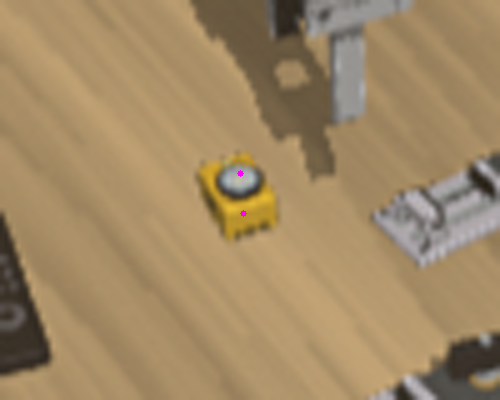

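The crop shows the lamp lens up, with the lens centre at (240,180), 1.4 px from my prediction. That agrees with the top view's lens point (0.536,-0.248), so I'll aim at (0.535,-0.250).

In the tool's units: 0.03 m is 0.6, -0.026 m is -0.52.

```bash
python3 -m crank '[[[-0.4,-0.52,0,0,0,0],[-0.386,-0.49,0,0,0,0],[0,0,0.6,0,0,0],[0,0,0.6,0,0,0],[0,0,0,0,0,0],[0,0,0,0,0,0]]]'
python3 -c "
from h import *
to([.535,-.25,.022],3.021)"
```

```text
time_s: 3.15
ee_pos: [0.536, -0.2505, 0.1072]
eef_rot: [-3.141, 0.001, 3.021]
force: [1.1, 0.4, -0.0]
grip_width: 0.0942
grip_force: 0.0
t 3.15 pos [ 0.536  -0.2505  0.1072] rot [-3.1410e+00  1.4000e-03  3.0212e+00] q [-0.5   0.51  1.52 -0.    1.12 -1.95] F [ 1.1  0.4 -0. ] M [0.002 0.002 0.048] w 0.0942 gf 0.0
tool delta [0.0012 0.0004 0.0852]
rotvec [-0.0006  0.0014  0.0002]
```

In the tool's units: 0.03 m is 0.6, 0.0145 m is 0.29.

```bash
python3 -m crank '[[[0.02,0,0.6,0,0,0],[0,0,0.6,0,0,0],[0,0,0.29,0,0,0],[0,0,0.2,0,0,0],[0,0,0,0,0,0],[0,0,0,0,0,0]]]'; python3 -m crank '[[[0,0,0,0,0,0],[0,0,0,0,0,0],[0,0,0,0,0,0],[0,0,0,0,0,0],[0,0,0,0,0,0],[0,0,0,0,0,0],[0,0,0,0,0,0],[0,0,0,0,0,0]]]' 0.04 15
```

```text
time_s: 3.75
ee_pos: [0.5351, -0.2509, 0.0222]
eef_rot: [-3.141, 0.002, 3.021]
force: [-0.5, 0.4, 0.7]
grip_width: 0.0942
grip_force: 0.0
time_s: 4.55
ee_pos: [0.5345, -0.2507, 0.0209]
eef_rot: [-3.141, 0.0, 3.021]
force: [0.8, -0.5, 1.9]
grip_width: 0.0542
grip_force: 15.0
```

The width reads 54 mm, so the lamp is held. I'll lift it and refine the vise yaw.

In the tool's units: -0.03 m is -0.6, -0.02 m is -0.4.

```bash
python3 -m crank '[[[0,0,-0.6,0,0,0],[0,0,-0.6,0,0,0],[0,0,-0.6,0,0,0],[0,0,-0.4,0,0,0],[0,0,0,0,0,0]]]'
python3 - <<'E'
from h import *
t=eyes.camera("top"); t["pixels"]=cv2.imread("pics/top0.png")
h=cv2.cvtColor(cv2.resize(t["pixels"],None,fx=4,fy=4,interpolation=cv2.INTER_CUBIC),cv2.COLOR_BGR2HSV)
m=np.zeros(h.shape[:2],np.uint8); m[640:980,1000:1184]=cv2.inRange(h[640:980,1000:1184],(0,0,0),(179,60,255))
k=blob(m); r=cv2.minAreaRect(k); print(r)
ys=np.arange(700,920,4)
for f,n in((np.min,"L"),(np.max,"R")):
    P=np.array([plane(t,(f(np.where(m[y])[0])-1.5)/4,(y-1.5)/4,.012) for y in ys]); q=np.polyfit(P[:,0],P[:,1],1); print(n,q,np.polyval(q,.5423),np.std(P[:,1]-np.polyval(q,P[:,0])))
to([.579,.0007,.12],np.pi)
E
```

```text
time_s: 5.05
ee_pos: [0.5354, -0.251, 0.1333]
eef_rot: [-3.14, 0.004, 3.021]
force: [-0.0, 0.3, -1.7]
grip_width: 0.0539
grip_force: 15.0
((1088.8447265625, 804.0279541015625), (113.3786392211914, 285.93231201171875), 0.23385900259017944)
L [-0.00394544  0.04617121] 0.044031602690139234 0.00032980813617316667
R [-0.00624125 -0.03856553] -0.04195015836962156 0.00030451905583753886
t 5.1 pos [ 0.5347 -0.2506  0.1312] rot [-3.1412e+00  1.3000e-03  3.0208e+00] q [-0.5   0.48  1.5   0.    1.16 -1.95] F [-0.2  0.  -1.8] M [-0.046 -0.047 -0.017] w 0.0536 gf 15.0
tool delta [-0.0137  0.2549  0.0111]
rotvec [-0.0005  0.0013 -0.1208]
```

In the tool's units: 0.045 m is 0.9, 0.04 m is 0.8, -0.116 rad / 3.1416 = -0.0369.

```bash
python3 -m crank '[[[-0.27,0.7,0,0,0,0],[0,0.9,0,0,0,0],[0,0.9,0,0,0,0],[0,0.9,0,0,0,0],[0,0.9,0,0,0,0],[0,0.8,0,0,0,0],[0,0,0,0,0,-0.0369],[0,0,0,0,0,0],[0,0,0,0,0,0]]]'
python3 - <<'E'
from h import *
to([.579,.001,.1],3.137)
E
```

```text
time_s: 6.0
ee_pos: [0.5781, 0.0005, 0.1295]
eef_rot: [3.142, -0.002, 3.134]
force: [-0.4, -1.2, -1.5]
grip_width: 0.054
grip_force: 15.0
t 6.0 pos [5.781e-01 5.000e-04 1.295e-01] rot [ 3.1416e+00 -2.0000e-03  3.1336e+00] q [-0.06  0.45  1.54 -0.    1.15 -1.63] F [-0.4 -1.2 -1.5] M [0.011 0.06  0.003] w 0.054 gf 15.0
tool delta [-0.001   0.0005  0.0295]
rotvec [ 0.     -0.002  -0.0034]
```

In the tool's units: 0.03 m is 0.6, 0.012 m is 0.24.

```bash
python3 -m crank '[[[-0.02,0.01,0.6,0,0,0],[0,0,0.6,0,0,0],[0,0,0.24,0,0,0],[0,0,0,0,0,0],[0,0,0,0,0,0],[0,0,0,0,0,0]]]'
python3 - <<'E'
from h import *
to([.579,.001,.0425],3.137)
s=eyes.camera("scene")
cv2.imwrite("pics/c3.png",cv2.resize(s["pixels"][140:225,195:295],None,fx=6,fy=6,interpolation=cv2.INTER_CUBIC))
E
```

```text
time_s: 6.6
ee_pos: [0.5803, 0.0011, 0.0602]
eef_rot: [-3.141, 0.002, 3.136]
force: [0.4, -0.5, -1.4]
grip_width: 0.0541
grip_force: 15.0
t 6.6 pos [0.5803 0.0011 0.0602] rot [-3.1415e+00  2.1000e-03  3.1360e+00] q [-0.06  0.55  1.58 -0.    1.01 -1.63] F [ 0.4 -0.5 -1.4] M [-0.007  0.043 -0.012] w 0.0541 gf 15.0
tool delta [ 0.0013 -0.0001  0.0177]
rotvec [-0.0001  0.0021 -0.001 ]
```

View pics/c3.png

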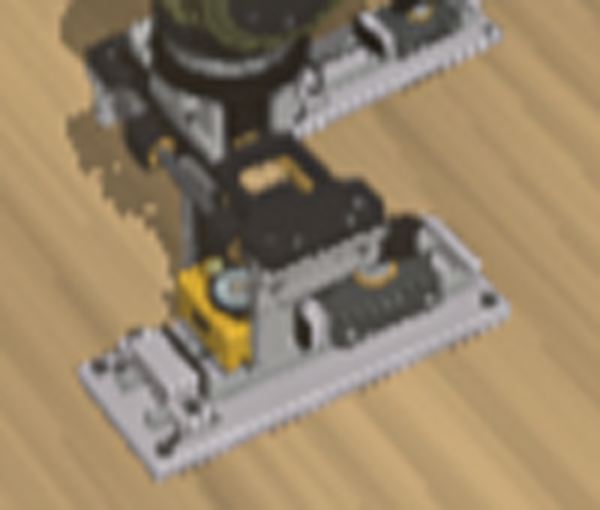

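The picture shows the lamp, lens at (235,288), in the fingers above the rails. It is clear of the rear jaw at (175,365) and the moving jaw at (315,320). Lowering.

In the tool's units: 0.008 m is 0.16, 0.005 m is 0.1.

```bash
python3 -m crank '[[[0.02,0,0.16,0,0,0],[0,0,0.1,0,0,0],[0,0,0.04,0,0,0],[0,0,0,0,0,0],[0,0,0,0,0,0]]]'
python3 -m crank '[[[0,0,0.03,0,0,0],[0,0,0,0,0,0],[0,0,0,0,0,0]]]'
```

```text
time_s: 7.15
ee_pos: [0.5786, 0.0014, 0.0438]
eef_rot: [-3.142, 0.0, 3.137]
force: [0.6, -0.1, -0.6]
grip_width: 0.0543
grip_force: 15.0
time_s: 7.45
ee_pos: [0.5786, 0.0014, 0.0424]
eef_rot: [-3.142, 0.0, 3.137]
force: [-0.2, 0.5, -1.8]
grip_width: 0.0539
grip_force: 15.0
```

In the tool's units: 0.0015 m is 0.03.

```bash
python3 -m crank '[[[0,0,0.03,0,0,0],[0,0,0,0,0,0],[0,0,0,0,0,0]]]'
```

```text
time_s: 7.75
ee_pos: [0.5787, 0.0014, 0.0409]
eef_rot: [3.142, 0.0, 3.137]
force: [-0.5, -0.4, -0.2]
grip_width: 0.054
grip_force: 15.0
```

The tool is at grip height + 20 mm and the weight has gone to about zero, so the lamp is on the rails. Releasing and lifting.

In the tool's units: 0.045 m is 0.9, -0.02 m is -0.4.

```bash
python3 -m crank '[[[0,0,0,0,0,0],[0,0,0,0,0,0],[0,0,0,0,0,0],[0,0,0,0,0,0],[0,0,0,0,0,0]]]' 0.07
python3 -m crank '[[[0,0,-0.4,0,0,0],[0,0,-0.6,0,0,0],[0,0,-0.8,0,0,0],[0.8,0,-0.8,0,0,0],[0.9,0.4,0,0,0,0],[0,0.9,0,0,0,0],[0,0.9,0,0,0,0],[0,0.9,0,0,0,0],[0,0,0,0,0,0],[0,0,0,0,0,0]]]'
python3 - <<'E'
from h import *
to([.4953,.001,.1],np.pi)
t=eyes.camera("top")
im=cv2.resize(t["pixels"][155:245,245:300],None,fx=6,fy=6,interpolation=cv2.INTER_CUBIC); cv2.imwrite("pics/c4.png",im)
h=cv2.cvtColor(t["pixels"],cv2.COLOR_BGR2HSV); m=np.zeros(h.shape[:2],np.uint8); m[165:215,255:290]=cv2.inRange(h[165:215,255:290],(20,150,80),(32,255,255))
r=cv2.minAreaRect(blob(m)); print(r,plane(t,*r[0],.05))
E
```

```text
time_s: 8.25
ee_pos: [0.5786, 0.0014, 0.0408]
eef_rot: [-3.142, -0.0, 3.137]
force: [-0.1, -0.3, -0.2]
grip_width: 0.0697
grip_force: 0.0
time_s: 9.25
ee_pos: [0.4988, 0.1574, 0.166]
eef_rot: [-3.141, -0.0, 3.139]
force: [-0.6, 0.2, 0.4]
grip_width: 0.0696
grip_force: 0.0
t 9.25 pos [0.4988 0.1574 0.166 ] rot [-3.1414e+00 -2.0000e-04  3.1387e+00] q [ 0.24  0.3   1.67 -0.    1.18 -1.33] F [-0.6  0.2  0.4] M [-0.017 -0.012 -0.02 ] w 0.0696 gf 0.0
tool delta [ 0.003  -0.1564  0.0661]
rotvec [-0.0002 -0.0002 -0.0029]
((271.5, 187.5), (13.0, 17.0), 90.0) [0.57777093 0.00281069 0.05      ]
```

View pics/c4.png

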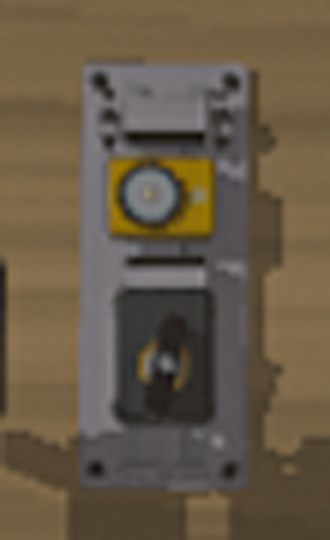

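The lamp rests squarely on the rails with its lens at (150,195), and there are gaps to both jaws (rows 135–155 and 238–258). The T-bar runs from (172,318) to (158,412), centre (166,362), about -0.17 rad from vise x. Going to the knob.

In the tool's units: -0.04 m is -0.8, -0.0364 m is -0.728, 0.1 rad / 3.1416 = 0.0318.

```bash
python3 -m crank '[[[0.06,-0.8,0,0,0,0],[0,-0.8,0,0,0,0],[0,-0.8,0,0,0,0],[0,-0.728,0,0,0,0],[0,0,0.4,0,0,0.0318],[0,0,0.4,0,0,0.0223],[0,0,0,0,0,0],[0,0,0,0,0,0],[0,0,0,0,0,0]]]' 0.04
python3 - <<'E'
from h import *
to([.4955,.001,.062],2.97)
E
```

```text
time_s: 10.2
ee_pos: [0.4956, 0.0001, 0.1272]
eef_rot: [3.142, 0.001, 2.968]
force: [-0.1, -0.4, -0.1]
grip_width: 0.0401
grip_force: 0.0
t 10.2 pos [4.956e-01 1.000e-04 1.272e-01] rot [3.1415e+00 1.4000e-03 2.9681e+00] q [-0.07  0.29  1.78 -0.    1.07 -1.47] F [-0.1 -0.4 -0.1] M [ 0.036 -0.008 -0.04 ] w 0.0401 gf 0.0
tool delta [0.0004 0.0009 0.0652]
rotvec [ 0.0001  0.0014 -0.0019]
```

In the tool's units: 0.03 m is 0.6, 0.02 m is 0.4.

```bash
python3 -m crank '[[[0,0.02,0.6,0,0,0],[0,0,0.4,0,0,0],[0,0,0.3,0,0,0],[0,0,0,0,0,0],[0,0,0,0,0,0]]]'
python3 -m crank '[[[0,0,0,0,0,0],[0,0,0,0,0,0],[0,0,0,0,0,0],[0,0,0,0,0,0],[0,0,0,0,0,0],[0,0,0,0,0,0]]]' 0.005 10; python3 -c "
from h import *
to([.4955,.001,.062])"
python3 -m crank '[[[0,0,0,0,0,0],[0,0,0,0,0,0],[0,0,0,0,0,0],[0,0,0,0,0,0]]]' 0.005 45; python3 -c "
from h import *
to([.4955,.001,.062])"
```

```text
time_s: 10.7
ee_pos: [0.4959, 0.0014, 0.0622]
eef_rot: [3.142, 0.001, 2.968]
force: [-0.4, -0.2, 1.2]
grip_width: 0.0402
grip_force: 0.0
time_s: 11.3
ee_pos: [0.4955, 0.0004, 0.0616]
eef_rot: [-3.14, 0.001, 2.967]
force: [-2.0, -8.6, 5.2]
grip_width: 0.0124
grip_force: 10.0
t 11.3 pos [4.955e-01 4.000e-04 6.160e-02] rot [-3.1401e+00  6.0000e-04  2.9667e+00] q [-0.07  0.39  1.83 -0.    0.93 -1.47] F [-2.  -8.6  5.2] M [-1.689  0.521 -0.153] w 0.0124 gf 10.0
tool delta [ 0.0001  0.0006 -0.0004]
time_s: 11.7
ee_pos: [0.4953, 0.0004, 0.0616]
eef_rot: [-3.14, 0.0, 2.967]
force: [-3.0, -9.7, 5.7]
grip_width: 0.0119
grip_force: 44.7
t 11.7 pos [4.953e-01 4.000e-04 6.160e-02] rot [-3.1400e+00  1.0000e-04  2.9666e+00] q [-0.07  0.39  1.83 -0.    0.93 -1.47] F [-3.  -9.7  5.7] M [-1.745  0.754 -0.251] w 0.0119 gf 44.7
tool delta [-0.0001  0.0006 -0.0004]
```

The width reads 12 mm, so the bar is gripped. The 9.7 N sideways force means the axis is about 1 mm toward -y. I'll correct that and start turning.

In the tool's units: -0.001 m is -0.02, -0.0009 m is -0.018, 0.1 rad / 3.1416 = 0.0318.

```bash
python3 -m crank '[[[0,-0.02,0,0,0,0],[-0.02,0.004,0,0,0,0.0318],[-0.02,0.006,0,0,0,0.0318],[-0.018,0.008,0,0,0,0.0318],[0,0,0,0,0,0]]]'
python3 -c "
from h import *
to([.4985,-.0005,.062])"
```

```text
time_s: 12.2
ee_pos: [0.4983, 0.0003, 0.0616]
eef_rot: [-3.141, 0.0, 2.663]
force: [-2.1, -2.2, 6.2]
grip_width: 0.0121
grip_force: 44.8
t 12.2 pos [4.983e-01 3.000e-04 6.160e-02] rot [-3.1413e+00  1.0000e-04  2.6634e+00] q [-0.07  0.39  1.82 -0.    0.93 -1.17] F [-2.1 -2.2  6.2] M [-0.319  0.576 -0.016] w 0.0121 gf 44.8
tool delta [-0.0005 -0.0006 -0.0004]
```

In the tool's units: -0.0009 m is -0.018, -0.0008 m is -0.016, 0.1 rad / 3.1416 = 0.0318.

```bash
python3 -m crank '[[[-0.018,0.01,0,0,0,0.0318],[-0.016,0.012,0,0,0,0.0318],[-0.014,0.014,0,0,0,0.0318]]]'
python3 -c "
from h import *
to([.5013,-.0,.062])"
python3 -m crank '[[[-0.014,0.014,0,0,0,0.0318],[-0.012,0.016,0,0,0,0.0318],[0,0,0,0,0,0]]]'
python3 -c "
from h import *
to([.5033,-.0,.062])"
```

```text
time_s: 12.5
ee_pos: [0.5014, 0.0005, 0.0616]
eef_rot: [-3.141, 0.0, 2.363]
force: [-1.8, -1.9, 4.2]
grip_width: 0.0114
grip_force: 44.9
t 12.5 pos [5.014e-01 5.000e-04 6.160e-02] rot [-3.1414e+00  4.0000e-04  2.3631e+00] q [-0.07  0.4   1.81 -0.    0.93 -0.86] F [-1.8 -1.9  4.2] M [-0.36   0.405  0.235] w 0.0114 gf 44.9
tool delta [-0.0003 -0.0004 -0.0004]
time_s: 12.8
ee_pos: [0.5036, 0.0006, 0.0616]
eef_rot: [3.141, 0.001, 2.165]
force: [-2.0, -1.7, 4.6]
grip_width: 0.0115
grip_force: 44.8
t 12.8 pos [0.5036 0.0006 0.0616] rot [3.1411e+00 7.0000e-04 2.1653e+00] q [-0.07  0.4   1.8  -0.    0.94 -0.67] F [-2.  -1.7  4.6] M [-0.348  0.209 -0.083] w 0.0115 gf 44.8
tool delta [-0.0004 -0.0006 -0.0004]
```

In the tool's units: 0.0009 m is 0.018, 0.0008 m is 0.016, 0.1 rad / 3.1416 = 0.0318.

```bash
python3 -m crank '[[[-0.01,0.016,0,0,0,0.0318],[-0.008,0.018,0,0,0,0.0318],[-0.006,0.018,0,0,0,0.0318]]]'
python3 -c "
from h import *
to([.5063,-.0,.062])"
python3 -m crank '[[[-0.004,0.02,0,0,0,0.0318],[-0.002,0.02,0,0,0,0.0318],[0,0.02,0,0,0,0.0318]]]'
python3 - <<'E'
from h import *
to([.5093,-.0,.062])
t=eyes.camera("top");s=eyes.camera("scene")
a=cv2.resize(t["pixels"][155:245,245:300],None,fx=6,fy=6,interpolation=cv2.INTER_CUBIC)
b=cv2.resize(s["pixels"][165:225,200:275],None,fx=6,fy=6,interpolation=cv2.INTER_CUBIC)
im=np.zeros((540,780,3),np.uint8); im[:,:330]=a; im[:360,330:]=b; cv2.imwrite("pics/c5.png",im)
E
```

```text
time_s: 13.1
ee_pos: [0.5066, 0.0008, 0.0617]
eef_rot: [3.14, 0.001, 1.866]
force: [0.3, -2.4, 4.4]
grip_width: 0.0121
grip_force: 45.0
t 13.1 pos [0.5066 0.0008 0.0617] rot [3.1405e+00 8.0000e-04 1.8665e+00] q [-0.07  0.41  1.8  -0.    0.94 -0.37] F [ 0.3 -2.4  4.4] M [-0.494 -0.168  0.248] w 0.0121 gf 45.0
tool delta [-0.0006 -0.0005 -0.0003]
time_s: 13.4
ee_pos: [0.5098, 0.0009, 0.0617]
eef_rot: [3.14, 0.001, 1.567]
force: [2.5, -4.1, 2.7]
grip_width: 0.0118
grip_force: 45.0
t 13.4 pos [0.5098 0.0009 0.0617] rot [3.1397e+00 8.0000e-04 1.5666e+00] q [-0.07  0.41  1.79 -0.    0.94 -0.07] F [ 2.5 -4.1  2.7] M [-0.872 -0.4    0.266] w 0.0118 gf 45.0
tool delta [-0.0009 -0.0005 -0.0003]
```

View pics/c5.png

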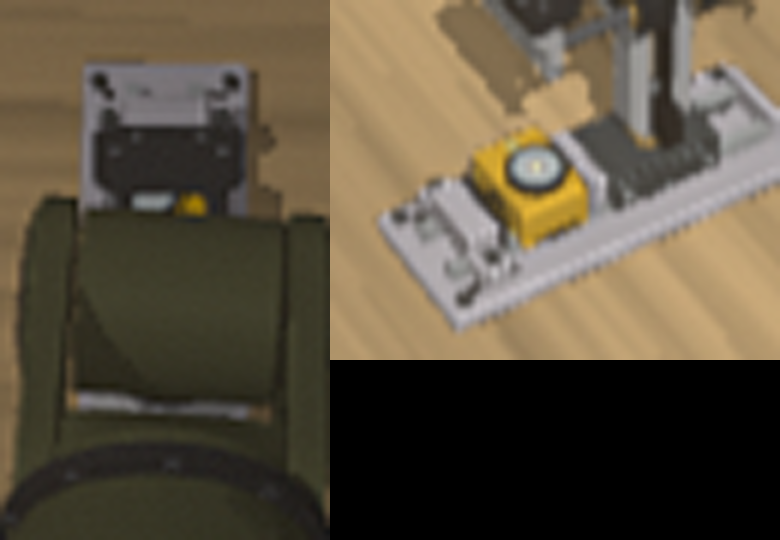

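The lamp sits straight at (530,190), with the moving jaw's face just reaching it at (585,185). About 10 mm of gap is left to the rear jaw. Continuing, now reading torque at the end of each short turn.

In the tool's units: 0.0012 m is 0.024, -0.0004 m is -0.008, 0.1 rad / 3.1416 = 0.0318.

```bash
cat > r.py <<'E'
from station import ctrl
import numpy as np
o=ctrl.get_obs(); print("x",round(o["ee_pos"][0],4),"y",round(o["ee_pos"][1],4),"psi",round(o["eef_rot"][2],3),"F",np.round(o["force"],1),"Mz",round(o["moment"][2],3),"q6",round(o["qpos"][5],2),round(o["grip_width"],4))
E
q(){ python3 r.py; }
python3 -m crank '[[[-0.008,0.024,0,0,0,0.0318],[0.004,0.02,0,0,0,0.0318],[0.004,0.02,0,0,0,0.0318]]]' >/dev/null; q
python3 -m crank '[[[0.004,0.01,0,0,0,0.0159],[0.004,0.01,0,0,0,0.0159]]]' >/dev/null; q
python3 -m crank '[[[0.004,0.01,0,0,0,0.0159]]]'>/dev/null; q
```

```text
x 0.513 y 0.0007 psi 1.269 F [ 4.7 -3.5  3.6] Mz 0.32 q6 0.23 0.0119
x 0.5141 y 0.0007 psi 1.17 F [ 1.6 -3.7  3.6] Mz 0.264 q6 0.33 0.0115
x 0.5147 y 0.0006 psi 1.121 F [ 3.1 -3.6  4.5] Mz 0.319 q6 0.38 0.0118
```

In the tool's units: 0.0004 m is 0.008, 0.0002 m is 0.004, 0.04 rad / 3.1416 = 0.0127.

```bash
q(){ python3 r.py; }
python3 -m crank '[[[0.004,0.008,0,0,0,0.0127]]]' >/dev/null; q
python3 -m crank '[[[0.004,0.008,0,0,0,0.0127]]]' >/dev/null; q
python3 -m crank '[[[0.004,0.008,0,0,0,0.0127]]]' >/dev/null; q
python3 - <<'E'
from h import *
s=eyes.camera("scene")
cv2.imwrite("pics/c6.png",cv2.resize(s["pixels"][170:225,205:275],None,fx=8,fy=8,interpolation=cv2.INTER_CUBIC))
E
```

```text
x 0.5151 y 0.0006 psi 1.081 F [ 3.1 -3.8  3.5] Mz 0.246 q6 0.42 0.0114
x 0.5155 y 0.0006 psi 1.041 F [ 2.8 -4.8  3.8] Mz 0.317 q6 0.46 0.012
x 0.516 y 0.0006 psi 1.001 F [ 2.5 -4.9  5.1] Mz 0.301 q6 0.5 0.0119
```

View pics/c6.png

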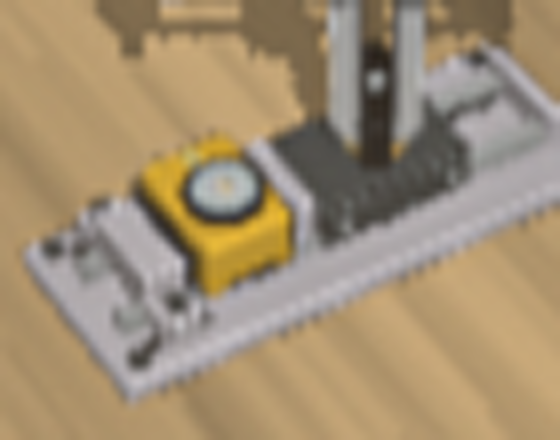

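The lamp's front edge at (200,285) is about 1 mm from the rear rubber at (185,270), so contact is near. I'll go in fine steps and watch the torque rise. The baseline is about 0.28.

In the tool's units: 0.0002 m is 0.004, 0.0001 m is 0.002, 0.02 rad / 3.1416 = 0.0064.

```bash
q(){ python3 r.py; }
python3 -m crank '[[[0.002,0.004,0,0,0,0.0064]]]' >/dev/null; q
python3 -m crank '[[[0.002,0.004,0,0,0,0.0064]]]' >/dev/null; q
python3 -m crank '[[[0.002,0.004,0,0,0,0.0064]]]' >/dev/null; q
python3 -m crank '[[[0.002,0.004,0,0,0,0.0064]]]' >/dev/null; q
```

```text
x 0.5161 y 0.0006 psi 0.982 F [ 2.4 -5.6  5.5] Mz 0.324 q6 0.52 0.0114
x 0.5163 y 0.0005 psi 0.962 F [ 3.3 -4.5  3.6] Mz 0.368 q6 0.54 0.0117
x 0.5165 y 0.0005 psi 0.942 F [ 2.7 -3.8  4.5] Mz 0.338 q6 0.56 0.0121
x 0.5167 y 0.0005 psi 0.921 F [ 2.8 -4.1  4.5] Mz 0.385 q6 0.58 0.0118
```

In the tool's units: 0.0002 m is 0.004, 0.0001 m is 0.002, 0.02 rad / 3.1416 = 0.0064.

```bash
q(){ python3 r.py; }
python3 -m crank '[[[0.002,0.004,0,0,0,0.0064]]]' >/dev/null; q
python3 -m crank '[[[0.002,0.002,0,0,0,0.0064]]]' >/dev/null; q
python3 -m crank '[[[0.002,0.004,0,0,0,0.0064]]]' >/dev/null; q
```

```text
x 0.517 y 0.0005 psi 0.901 F [ 2.9 -4.2  5.6] Mz 0.323 q6 0.6 0.0117
x 0.5171 y 0.0005 psi 0.881 F [ 2.7 -4.9  5.1] Mz 0.405 q6 0.62 0.0117
x 0.5173 y 0.0005 psi 0.861 F [ 2.  -5.   4.9] Mz 0.409 q6 0.64 0.0117
```

```bash
python3 - <<'E'
import numpy as np
from scipy.optimize import least_squares
p=np.array([2.363,1.867,1.567,1.269,1.17,1.121,1.081,1.041,1.001,.982,.962,.942,.921,.901,.881,.861])
m=np.array([.235,.248,.266,.32,.264,.319,.246,.317,.301,.324,.368,.338,.385,.323,.405,.409])
for k in(.35,.7):
  for base in(None,.25,.265,.28):
    f=lambda v:(v[0] if base is None else base)+k*np.maximum(0,v[1]-p)-m
    r=least_squares(f,[.27,1.0]); print(k,base,r.x,"rms",np.sqrt(np.mean(r.fun**2)),"force N",100*k*(r.x[1]-.861))
E
python3 r.py
```

```text
0.35 None [0.26725   1.1772381] rms 0.03016826423025805 force N 11.06833334991085
0.35 0.25 [0.27       1.22652194] rms 0.03137697869436356 force N 12.793268026119344
0.35 0.265 [0.27       1.18366815] rms 0.03018923304538659 force N 11.29338523000088
0.35 0.28 [0.27       1.14231387] rms 0.0310561478387713 force N 9.845985539421774
0.7 None [0.27114286 1.05938322] rms 0.028885902737912257 force N 13.886825396825394
0.7 0.25 [0.27       1.08815739] rms 0.03216526562177136 force N 15.901017484523372
0.7 0.265 [0.27       1.06815889] rms 0.02917026406398395 force N 14.50112226496601
0.7 0.28 [0.27       1.04672804] rms 0.029474002218761185 force N 13.00096287804103
x 0.5173 y 0.0005 psi 0.861 F [ 2.  -5.   4.9] Mz 0.409 q6 0.64 0.0117
```

The fit puts clamping at about 10–14 N, inside 6–18. I'll stop turning, let go, and back off upward.

The manual's scale: shifts go in shares of 50 mm and turns go in shares of pi rad. Converting my numbers, 0.045 m is 0.9, -0.04 m is -0.8.

```bash
python3 -m crank '[[[0,0,0,0,0,0],[0,0,0,0,0,0]]]'>/dev/null; python3 r.py
python3 -m crank '[[[0,0,0,0,0,0],[0,0,0,0,0,0],[0,0,0,0,0,0],[0,0,0,0,0,0],[0,0,0,0,0,0]]]' 0.032
python3 -m crank '[[[0,0,-0.4,0,0,0],[0,0,-0.6,0,0,0],[0,0,-0.8,0,0,0],[0,0,-0.8,0,0,0],[0,0.9,0,0,0,0],[0,0.9,0,0,0,0],[0,0.9,0,0,0,0],[0,0.9,0,0,0,0],[0,0,0,0,0,0],[0,0,0,0,0,0]]]'
python3 - <<'E'
from h import *
to([.5,0,.1])
t=eyes.camera("top");s=eyes.camera("scene")
a=cv2.resize(t["pixels"][155:245,245:300],None,fx=6,fy=6,interpolation=cv2.INTER_CUBIC)
b=cv2.resize(s["pixels"][165:225,200:275],None,fx=6,fy=6,interpolation=cv2.INTER_CUBIC)
im=np.zeros((540,780,3),np.uint8); im[:,:330]=a; im[:360,330:]=b; cv2.imwrite("pics/c7.png",im)
E
```

```text
x 0.5173 y 0.0005 psi 0.861 F [ 2.9 -4.4  4.6] Mz 0.354 q6 0.64 0.0117
time_s: 15.85
ee_pos: [0.5166, 0.0008, 0.0609]
eef_rot: [-3.141, 0.0, 0.858]
force: [-0.3, 0.2, 0.3]
grip_width: 0.0319
grip_force: 0.0
time_s: 16.85
ee_pos: [0.6526, -0.1175, 0.1899]
eef_rot: [-3.14, 0.001, 0.856]
force: [0.2, 0.6, -0.6]
grip_width: 0.0319
grip_force: 0.0
t 16.85 pos [ 0.6526 -0.1175  0.1899] rot [-3.1398e+00  8.0000e-04  8.5630e-01] q [-0.23  0.58  1.2   0.    1.36  0.48] F [ 0.2  0.6 -0.6] M [-0.08   0.122  0.022] w 0.0319 gf 0.0
tool delta [-0.0112 -0.1921  0.0902]
```

View pics/c7.png

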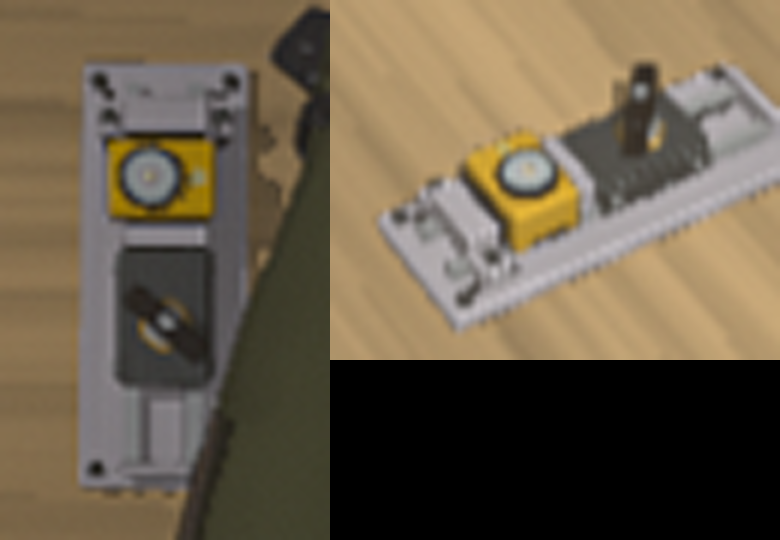

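The last picture shows the lamp lens up at (150,178), square between both jaws with no gaps left. The T-bar is free at (167,323) and still at the angle where I released it (about 0.9 rad). The robot is clear, so I'm handing in.

```bash
python3 -c "
from station import ctrl
print(ctrl.hand_in())"
```

```text
the job is handed in; nothing more can be done
None
```

The headlamp is clamped lens up and square between the vise jaws at roughly 10–14 N, estimated from knob torque. The knob and lamp are released, I didn't touch the charging cube, cup or remote, and the job is handed in; no verdict came back.

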